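# Hold the rocking examination cradle at its mark for a photograph

### The arm

A 7-joint arm with a two-finger parallel gripper is mounted at the origin on the work surface. World frame = base frame: x ahead of the robot, y to its left, z up, the work surface at z = 0. Lengths are in m, angles in degrees, forces in N, time in s.
With the tool pointing down it reaches from about 0.4 to 0.875 m from the base axis. Payload 4.4 kg.
Tool frame: the origin (TCP) lies at the very end of the fingers, on their centre line; the grasp point (between the pads) lies 19 mm behind it; y points along the fingers, z is the direction in which the jaws open and shut, and the axes are right-handed (so a half turn about y gives the same grasp; the last joint's range is limited). The gripper opens to 85 mm and grips with 20 to 120 N. Pads are 22 mm wide; open, the fingers measure 114 mm over their backs; the gripper's body (76 mm by 85 mm) begins 54 mm behind the grasp point. The pads swing forward as they close: fully open they stand 13 mm farther back than shut.
Start: joints at [-67.426, 36.005, 2.206, 86.941, -1.547, 57.084, -1.146], TCP at [0.288, 0.583, 0.231] pointing down, gripper open.
Joint ranges: [-175.42, 175.42], [-21.48, 121.26], [-71.46, 75.88], [10.55, 141.38], [-63.04, 243.04], [13.31, 113.54], [-168.57, 168.57]. Speed limits (degrees/s): [147.25, 147.25, 180, 180, 180, 180, 180].

### API

Orientations are given as [roll, pitch, yaw] about the fixed x, y, z axes, in that order (R = Rz(yaw) Ry(pitch) Rx(roll)).
In Python, from plant import ctrl gives the robot as it stands.
- The arm moves only by the shell command python3 -m creep 'ROWS' [FORCE]. ROWS is a JSON object of lists of equal length, an entry for each row: "jaw": the gripper's target within -1 to 1 (fully open at 1, half-way at 0, shut at -1); "travel": the shift along the world's x, y, z in cm, a list of three; "delta_rot": the turn, a rotation vector about the world's x, y, z in rad, a list of three. In form: {"jaw": [jaw, ...], "travel": [[tx, ty, tz], ...], "delta_rot": [[wx, wy, wz], ...]}. A call has 1 to 12 rows; each row is the pose to reach, as a shift and turn from the pose commanded when the call began; what a row does not reach only later rows make up. A row lasts 1/12 s, in which the tool goes at most 41.7 mm and 7.16 degrees, less where a joint would pass 70% of its speed; a pose out of reach is approached as far as the arm can. A call with a gripper value outside its range is refused whole. The fingers move at their own pace and stop on an object; FORCE is the grip in N (left out, the last holds). Time passes only in rows, so rows that repeat a pose let the fingers close. It gives the time, the measured TCP pose, the force and the opening at its end, in the units of the state.
- ctrl.observe(): the state, without advancing time (a new reading comes with each control period).
- ctrl.snapshot(name): name is "scene" or "side" or "wrist"; returns (picture, depth): 480x640x3 uint8, red, green, blue; 480x640 float32, m along the optical axis (not along the pixel's ray), 0 where there is no reading.
- ctrl.get_calibration(name): a dict with "vertical_fov" (degrees; the focal length in pixels is half the picture's height over the tangent of half this angle, whatever the lens; pixels are square), "cx", "cy" (the principal point, pixels), "camera_from_world" (4x4, takes a point from world to camera coordinates). Camera axes: x right, y up, looking along -z (the intrinsics and any distortion apply to the point x, -y, -z); pixel columns grow to the right and rows downward; lengths in m; the calibration is good to about 2 mm. A picture is of the moment at which its call begins: read the wrist's pose just before it. get_calibration takes no time and is no camera call; for the wrist camera it gives the pose at the moment of the call.
- ctrl.hand_in(): hands the job in, once; it reports no verdict.
The state is a dict: "clock": time; "joints": joint angles; "joint_velocities": joint speeds; "joint_torque": joint torques, N m; "tool_pos": TCP position; "ee_rot": TCP orientation; "force": force on the tool from outside, world axes, zero at the start; "wrist_torque": the same for the moment, N m; "grip_width": finger opening in m.
Only numpy, scipy, OpenCV 4.12 (cv2) and the standard library are available. Lean on these libraries where they do the work, as an engineer would, in place of code of your own. Each camera call takes 0.05 s, during which the arm holds its last target. There are 200 camera calls.

### The job

The pottery jar stands clamped on a top-heavy rocking cradle. Working only by the orange bar of its springy tiller, bring the cradle up until the yellow pointer stands between the two tabs of the red bracket and keep it there without a break for a five-second exposure; then lower the cradle gently back onto the rest it started from and let go of the tiller. Move it calmly throughout, never let it fall over onto the opposite rest, never touch the jar, the deck or its ballast blocks, and leave the things around it where they are.

Things in the scene. Friction and masses are not known exactly. Their poses are not given: they have to be found in the camera images.
- stand: Fixed aluminium base plate 170 x 600 x 12 mm, origin at the centre of its underside on the table; x along the rocking shaft, away from the robot; y along the cradle towards the white scale post (at y = 285 mm, 262 mm tall); z up. Shaft axis 150 mm above the origin, in brackets at x = -75 and +75 mm. Rubber-topped rests (82 mm tall) at y = -170 and +170 mm.
- cradle (a joint): Tilt of the cradle about the shaft, rad: 0 level, positive = pointer end (+y) up. Rests stop it at -0.28 and +0.28; starts lying at -0.28. Nominal: inertia 0.067 kg m2, top-heavy torque 0.53 N m per rad away from level, so unstable even with the tiller held still; bearing damping 0.012 N m s/rad, hardly any friction. Uneven masses shift its free balance point up to 0.2 rad from level.
- tiller (a joint): Tiller angle relative to the cradle, rad, same shaft and sign; 0 = square to the deck, unstressed; range -1.2 to 1.2. A torsion spring, nominally 0.30 N m/rad (damping 0.015 N m s/rad), joins them: a tiller held at absolute angle H = cradle + tiller (0 upright, positive leaning to -y of the stand) turns the cradle with 0.30 x (H - cradle) N m.
- grip (a point): Grip point on the axis of the tiller's orange round bar (18 mm diameter, 75 mm long, parallel to the shaft, stand x = -136 to -211 mm), at stand x = -180 mm, 160 mm from the shaft axis: 310 mm above the table when upright. A 10 mm steel rod joins the bar to the shaft at x = -140 mm. The bar swings on a 160 mm circle and can turn between the fingers. x axis along the bar.
- pointer (a point): Tip of the yellow pointer (8 mm wide, 6 mm thick) at the end of the deck, 260 mm from the shaft axis; height above table = 150 mm + 260 mm x sin(cradle).
- bracket (a point): Centre of the 36 mm high gap between the two tabs of the red bracket on the scale post; the pointer tip passes this point. The wanted reading is pointer and bracket at the same height.
- jar: Terracotta jar, 158 mm tall, 104 mm widest, nominally 0.62 kg (true mass within 15 per cent), centre of mass 85 mm above the shaft axis; fixed on the deck, origin at the centre of its foot, 6 mm above the shaft axis. Not to be touched.
- solvent: Loose amber bottle, 60 mm diameter, 130 mm tall, bystander; origin at the centre of its underside.
- brush: Loose brush lying on the table, bystander; origin at the centre of its underside.
- sherds: Loose white tray 100 x 140 x 40 mm, bystander; origin at the centre of its underside.
- deck (a point): Centre of the cradle's plywood deck, on the shaft axis; the deck is 110 (x) x 430 (y) x 12 mm, 0.5 kg, with the yellow pointer, jar clamps and, centred at y = -175 mm, a fixed blue steel ballast block 62 x 60 x 30 mm, 0.87 kg. y axis along the deck towards the pointer. Deck and block are not to be touched.
- ballast: The second blue ballast block, 62 x 60 x 30 mm, nominally 0.87 kg (true mass within 2.5 per cent), clamped on the pointer end of the deck at y = 171 to 179 mm from the shaft; origin at its centre. Stays where it is; not to be touched.

How it is judged (in metres and radians):
On the way:
1. the pointer stays between the tabs of the red bracket (within 18 mm of its centre in height) for 5 s (z of pointer in the frame of bracket between -0.018 and 0.018 m), for 5 s.
At the end, for the whole second after the job is handed in: The cradle lies still on the rest it started from (tilt below -0.25 rad, slower than 0.05 rad/s) and the tiller is released (value of joint cradle below -0.25 rad and velocity of joint cradle between -0.05 and 0.05 rad/s); the robot touches nothing.
It fails at once if the cradle swings or drops fast (over 0.7 rad/s) (velocity of joint cradle above 0.7 rad/s or velocity of joint cradle below -0.7 rad/s).
It fails at once if the cradle falls over onto the opposite rest (tilt over 0.265 rad) (value of joint cradle above 0.265 rad).
It fails at once if the robot touches the cradle deck, its ballast blocks or the jar (over 1 N) (contact force between any of the arm, the fingers and cradle_c1 above 1 N or contact force between any of the arm, the fingers and cradle_c2 above 1 N or contact force between any of the arm, the fingers and cradle_c3 above 1 N or contact force between any of the arm, the fingers and ballast above 1 N or contact force between any of the arm, the fingers and jar above 1 N).
It fails at once if a bystander is moved more than 30 mm (distance of any of solvent, brush, sherds from where it was at the start of the episode above 0.03 m).
It also fails if it takes over 64 s, if anything falls off the work surface, if the arm or the gripper's body presses on something with over 40 N, if the wrist force passes 120 N, or if a joint passes its speed limit or range.

## Working session

There is one attempt and no reset: what is moved stays moved. The work goes in short steps, Python scripts to look and compute and a shell command to move; the robot and the scene stay as the last step left them, time stands still between calls to the robot, and variables do not carry over. Pictures are saved under pics/ and viewed, about 8 in all and at most 12, crops included, and the job is handed in when it is done.

```bash
ls; mkdir -p pics
python3 - <<'E'
from plant import ctrl
import cv2,numpy as np
print(ctrl.observe())
ims=[]
for n in("scene","side"):
    p,d=ctrl.snapshot(n); c=ctrl.get_calibration(n)
    np.savez(f"pics/{n}0.npz",p=p,d=d,M=c["camera_from_world"],k=[c["vertical_fov"],c["cx"],c["cy"]])
    print(n,c)
    cv2.imwrite(f"pics/{n}0.png",p[...,::-1])
E
```

```text
pics
{'clock': 0.0, 'joints': array([-67.42590279,  36.05962308,   2.20271336,  86.99464464,
        -1.5478813 ,  57.08279314,  -1.14521548]), 'joint_velocities': array([-0.09242487,  0.00776222, -0.0237639 ,  0.03109458,  0.05053467,
       -0.11110333, -0.04509026]), 'joint_torque': array([ 1.58387782e-03, -5.63403153e+01,  1.22649629e+00, -1.93446100e+01,
        1.09285698e-02,  1.04360981e-02, -1.72863622e-06]), 'tool_pos': array([0.28814652, 0.58196421, 0.23038868]), 'ee_rot': array([-9.01073809e+01, -7.59767584e-04, -2.63440362e+01]), 'force': array([ 0.31328259,  0.13923156, -0.3134235 ]), 'wrist_torque': array([-0.02272338, -0.00366505,  0.0027231 ]), 'grip_width': 0.08559980571386047}
scene {'vertical_fov': 49.775093036079355, 'cx': 311.0397276993242, 'cy': 239.37531923069102, 'camera_from_world': array([[-0.76113584,  0.64850142, -0.01086935,  0.43466023],
       [-0.46192756, -0.53024082,  0.71096244,  0.07080787],
       [ 0.45529678,  0.54615985,  0.70314597, -1.46445167],
       [ 0.        ,  0.        ,  0.        ,  1.        ]])}
side {'vertical_fov': 57.41459513124338, 'cx': 313.6310507916422, 'cy': 235.77595204697406, 'camera_from_world': array([[ 0.7153548 , -0.69873527, -0.00604484, -0.3946621 ],
       [ 0.47146526,  0.47625805,  0.74222556, -0.36758517],
       [-0.51574027, -0.53380455,  0.67012289, -1.04760921],
       [ 0.        ,  0.        ,  0.        ,  1.        ]])}
```

View pics/scene0.png

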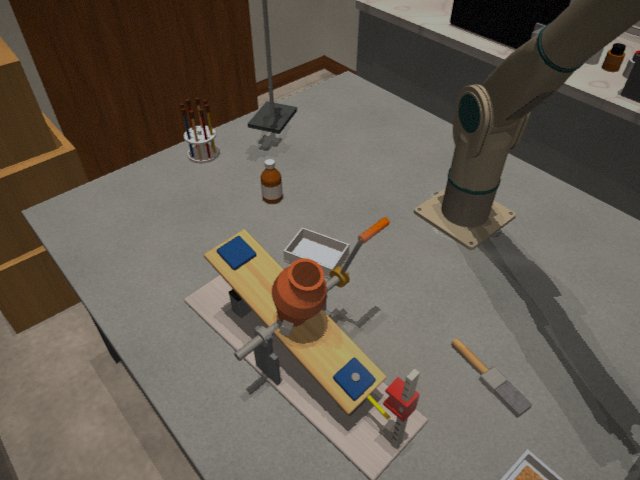

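View pics/side0.png

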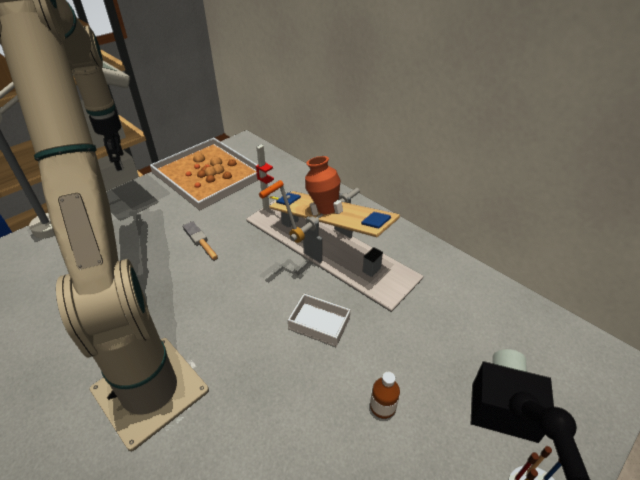

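The scene view shows the cradle with its pointer (375,405) low at the red bracket (402,398). The orange bar is at (374,230) and the blue blocks at (237,252) and (355,378). The side view confirms this, with the bar at (271,188) and the bracket at (265,172). Next I'll measure them.

```bash
cat > h.py <<'E'
import cv2,numpy as np
def load(n):
    z=np.load(f"pics/{n}.npz"); return z['p'],z['d'],z['M'],z['k']
def deproj(uv,d,M,k):
    f=240/np.tan(np.radians(k[0]/2)); uv=np.atleast_2d(uv).astype(float); d=np.ravel(d)
    pc=np.c_[(uv[:,0]-k[1])/f*d,-(uv[:,1]-k[2])/f*d,-d]
    R=M[:3,:3];return (pc-M[:3,3])@R
def proj(P,M,k):
    f=240/np.tan(np.radians(k[0]/2)); pc=np.atleast_2d(P)@M[:3,:3].T+M[:3,3]
    return np.c_[k[1]-f*pc[:,0]/pc[:,2],k[2]+f*pc[:,1]/pc[:,2]]
H={'yellow':((27,200,110),(33,255,255)),'orange':((7,215,140),(13,255,255)),'red':((0,200,90),(4,255,255)),'red2':((176,200,90),(180,255,255)),'blue':((100,150,40),(118,255,255))}
def blobs(p,c,amin=8):
    hsv=cv2.cvtColor(p,cv2.COLOR_RGB2HSV); m=cv2.inRange(hsv,*map(np.array,H[c]))
    n,l,s,ce=cv2.connectedComponentsWithStats(m)
    return [(s[i,4],ce[i],l==i) for i in range(1,n) if s[i,4]>=amin]
E
python3 - <<'E'
from h import *
for n in("scene0","side0"):
    p,d,M,k=load(n); hsv=cv2.cvtColor(p,cv2.COLOR_RGB2HSV)
    pts=[(374,230),(372,402),(383,411),(402,398),(237,252)] if n=="scene0" else [(271,188),(265,172),(287,199)]
    for u,v in pts: print(n,u,v,hsv[v,u],d[v,u])
    for c in H:
        for a,ce,m in sorted(blobs(p,c,6),key=lambda t:-t[0])[:6]:
            v,u=np.nonzero(m); P=deproj(np.c_[u,v],d[v,u],M,k)
            P=P[d[v,u]>0]
            w,V=np.linalg.eigh(np.cov(P.T)) if len(P)>5 else (0,np.zeros((3,3)))
            print(n,c,a,ce.round(1),'ctr',np.median(P,0).round(3),'min',P.min(0).round(3),'max',P.max(0).round(3),'ax',V[:,2].round(3))
E
```

```text
scene0 374 230 [ 12 221 178] 0.9804806
scene0 372 402 [ 27 255 164] 0.9651701
scene0 383 411 [ 30 255 174] 0.9624586
scene0 402 398 [11 59 95] 0.8571379
scene0 237 252 [106 195 114] 1.0749127
scene0 yellow 79 [375.7 404.1] ctr [0.642 0.27  0.087] min [0.637 0.25  0.079] max [0.646 0.289 0.094] ax [-0.062  0.959 -0.278]
scene0 orange 53 [378.1 226.8] ctr [0.474 0.088 0.307] min [0.447 0.079 0.303] max [0.497 0.091 0.311] ax [-0.996  0.081 -0.043]
scene0 red 41 [392.1 408.9] ctr [0.653 0.313 0.148] min [0.651 0.295 0.142] max [0.656 0.333 0.152] ax [-0.068  0.997  0.048]
scene0 red 29 [390.7 390.2] ctr [0.65  0.302 0.192] min [0.643 0.296 0.189] max [0.655 0.309 0.194] ax [-0.534 -0.832 -0.153]
scene0 red 6 [637.5  51.5] ctr [-0.849 -0.005  0.215] min [-0.859 -0.008  0.213] max [-0.84  -0.003  0.216] ax [-0.993 -0.069 -0.099]
scene0 blue 710 [352.1 380.1] ctr [0.654 0.217 0.115] min [0.619 0.187 0.1  ] max [0.676 0.244 0.125] ax [ 0.043 -0.96   0.277]
scene0 blue 692 [236.  252.2] ctr [ 0.672 -0.118  0.211] min [ 0.639 -0.149  0.198] max [ 0.701 -0.088  0.222] ax [1.    0.02  0.012]
sc
[... 836 characters left out ...]
0.629 0.311 0.15 ] ax [-0.4   -0.899  0.18 ]
side0 blue 236 [375.9 219.5] ctr [ 0.663 -0.128  0.215] min [ 0.637 -0.152  0.204] max [ 0.696 -0.098  0.224] ax [-0.93   0.344 -0.129]
side0 blue 128 [  3.2 227.2] ctr [-0.043  1.56  -0.423] min [-0.077  1.538 -0.467] max [-0.028  1.616 -0.381] ax [-0.293 -0.247 -0.924]
side0 blue 53 [292.6 197.8] ctr [0.652 0.193 0.121] min [0.626 0.185 0.112] max [0.669 0.228 0.126] ax [-0.808 -0.578  0.114]
side0 blue 24 [280.7 200.5] ctr [0.619 0.221 0.113] min [0.61  0.203 0.105] max [0.629 0.235 0.119] ax [-0.233 -0.944  0.235]
side0 blue 9 [551. 474.] ctr [ 0.436 -0.743  0.106] min [ 0.435 -0.743  0.086] max [ 0.437 -0.743  0.126] ax [-0.011 -0.01   1.   ]
```

Grip point is about (0.481, 0.080, 0.304), stand yaw about 3.2°, bracket centre z about 0.168, which gives a target tilt of about 0.07 rad. I'll approach from above.

```bash
python3 -m creep '{"jaw":[1,1,1,1,1,1,1,1,1,1,1,1],"travel":[[0,-0.5,2],[0.5,-2,4.5],[1.5,-4.5,7],[2.5,-7.5,9],[4,-10.5,11],[5,-13.5,13],[6,-16.5,15],[7.5,-19.5,17],[8.5,-22.5,18],[10,-26,19],[11,-29,19],[12,-32,19]],"delta_rot":[[0,0,0],[0,0,0.04],[0,0,0.08],[0,0,0.12],[0,0,0.16],[0,0,0.2],[0,0,0.24],[0,0,0.28],[0,0,0.32],[0,0,0.36],[0,0,0.4],[0,0,0.44]]}' 20; python3 -m creep '{"jaw":[1,1,1,1,1,1,1,1,1,1],"travel":[[1,-3,0],[2.2,-6,0],[3.4,-9,0],[4.6,-12,0],[5.8,-15,0],[6.6,-17,0],[7.1,-18,0],[7.3,-18.2,0],[7.3,-18.2,0],[7.3,-18.2,0]],"delta_rot":[[0,0,0.02],[0,0,0.04],[0,0,0.06],[0,0,0.076],[0,0,0.076],[0,0,0.076],[0,0,0.076],[0,0,0.076],[0,0,0.076],[0,0,0.076]]}'
python3 - <<'E'
from plant import ctrl
import cv2
s=ctrl.observe();print(s['clock'],s['tool_pos'],s['ee_rot'],s['force'])
p,d=ctrl.snapshot("wrist");cv2.imwrite("pics/w1.png",p[...,::-1])
from h import *
c=ctrl.get_calibration("wrist");M=c["camera_from_world"];k=[c["vertical_fov"],c["cx"],c["cy"]]
for a,ce,m in sorted(blobs(p,'orange',50),key=lambda t:-t[0])[:3]:
    v,u=np.nonzero(m&(d>0)); P=deproj(np.c_[u,v],d[v,u],M,k); w,V=np.linalg.eigh(np.cov(P.T))
    print(a,ce,np.median(P,0).round(4),P.min(0).round(3),P.max(0).round(3),V[:,2].round(3))
E
```

```text
clock: 1.1
tool_pos: [0.409, 0.2607, 0.4218]
ee_rot: [-90.0, -0.1, -1.1]
force: [-0.1, 0.3, -0.3]
grip_width: 0.0851
clock: 1.93
tool_pos: [0.481, 0.0816, 0.421]
ee_rot: [-90.0, 0.0, 3.3]
force: [0.1, 0.3, 1.1]
grip_width: 0.0852
1.9333 [0.48103014 0.08163368 0.42104966] [-8.99631859e+01  4.83874585e-02  3.29612374e+00] [0.13753061 0.33112931 1.13116221]
```

View pics/w1.png

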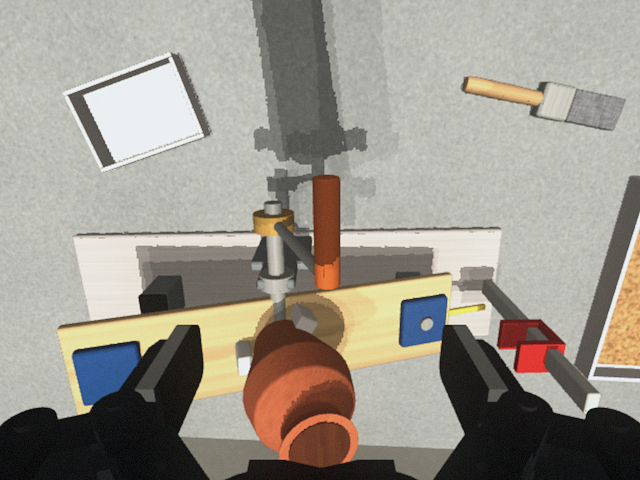

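The wrist view shows the shadowed orange bar at (313–340, 177–289), between the open fingers at columns 200 and 440. I'll localise the bar and write the tracker and planner helper.

```bash
cat > mpc.py <<'E'
# tracker (Kalman filter with disturbance) + planner (linear least squares); run with stage arg
import sys,json,os
from h import *
from scipy.linalg import expm
from scipy.optimize import lsq_linear
from plant import ctrl
I,g,k,db,dt_=.067,.53,.30,.012,.015
O=np.array([.6635,.0457]); ey=np.array([-.056,.9984]); R=.160
def Hof(tp,off): # absolute tiller angle from TCP
    y=(np.array(tp[:2])-O)@ey-off[0]; z=tp[2]+.019-.150-off[1]
    return np.arctan2(-y,z)
def tilt(snap=None):
    p,d=ctrl.snapshot("scene"); c=ctrl.get_calibration("scene"); M=c["camera_from_world"]; K=[c["vertical_fov"],c["cx"],c["cy"]]
    b=[t for t in blobs(p,'blue',250)]
    b.sort(key=lambda t:-t[0]); b=sorted(b[:2],key=lambda t:t[1][0]); Q=[]
    for a,ce,m in b:
        m=cv2.erode(m.astype(np.uint8),np.ones((3,3)))>0
        v,u=np.nonzero(m&(d>0)); Q.append(np.median(deproj(np.c_[u,v],d[v,u],M,K),0))
    y=[blob for blob in blobs(p,'yellow',20) if np.hypot(*(blob[1]-[376,390]))<60]
    zt=0
    if y:
        v,u=np.nonzero(y[0][2]&(d>0)); P=deproj(np.c_[u,v],d[v,u],M,K); s=(P[:,:2]-O)@ey; 
        zt=np.median(np.arctan2(P[:,2]-.150-.003,s)) 
    D=Q[1]-Q[0]
    return np.arctan2(D[2],D[:2]@ey),zt,[t[0] for t in b],p
A=np.array([[0,1,0],[(g-k)/I,-(db+dt_)/I,1],[0,0,0]]); B=np.array([[0],[k/I],[0]])
def disc(T):
    E=expm(np.block([[A,B],[np.zeros((1,4))]])*T); return E[:3,:3],E[:3,3:]
def predict(x,P,H0,H1,T,lifted):
    n=max(1,round(T/.01666)); F,G=disc(T/n)
    for i in range(n):
        h=H0+(H1-H0)*(i+.5)/n
        x=F@x+G[:,0]*h; P=F@P@F.T+np.diag([1e-8,(.06)**2*T/n*.02,(.10)**2*T/n])
        if x[0]<-.28: x[0]=-.28; x[1]=max(x[1],0)
    return x,P
def plan(x,H0,refs,wr=.03):
    # refs: wanted tilt at each 1/12 s; H knots at rows (linear in between)
    F,G=disc(1/12); N=len(refs); S=np.zeros((N,N)); f=np.zeros(N); y=x.copy(); Fs=[]
    base=np.zeros((3,N)); xx=x.copy(); rowsA=[];rhs=[]
    for i in range(N):
        nb=F@base; nb[:,i]+=.5*G[:,0]
        xx=F@xx
        if i: nb[:,i-1]+=.5*G[:,0]
        else: xx=xx+.5*G[:,0]*H0
        base=nb; w=1. if i<N-6 else 3.
        rowsA.append(w*base[0]);rhs.append(w*(refs[i]-xx[0])); rowsA.append(.15*base[1]);rhs.append(.15*((refs[i]-refs[i-1] if i else 0)*12-xx[1]))
    Dm=np.eye(N)-np.eye(N,k=-1); e=np.zeros(N); e[0]=H0
    rowsA+=list(Dm*wr*12**.5);rhs+=list(e*wr*12**.5)
    h=lsq_linear(np.array(rowsA),np.array(rhs),bounds=(-.75,.85)).x
    xs=[];xx=x.copy()
    for i in range(N):
        xx=F@xx+G[:,0]*.5*(h[i]+(h[i-1] if i else H0)); xs.append(xx.copy())
    return h,np.array(xs)
E
python3 - <<'E'
import mpc; from mpc import *
s=ctrl.observe()
p,d=ctrl.snapshot("wrist");c=ctrl.get_calibration("wrist");M=c["camera_from_world"];K=[c["vertical_fov"],c["cx"],c["cy"]]
m=np.zeros((480,640),bool); m[180:285,314:340]=True
hsv=cv2.cvtColor(p,cv2.COLOR_RGB2HSV); m&=(hsv[...,1]>180)&(d>0)&(d<np.median(d[180:285,320:333])+.03)
v,u=np.nonzero(m);P=deproj(np.c_[u,v],d[v,u],M,K);w,V=np.linalg.eigh(np.cov(P.T))
print(m.sum(),np.median(P,0),P.min(0),P.max(0),V[:,2])
print('proj tcp axis',proj(s['tool_pos']-[0,0,.117],M,K),'exp',proj([[.481,.080,.304]],M,K))
for i in range(3): print(tilt()[:3])
print(s['tool_pos'],Hof([.481,.080,.285],(0,0)))
E
```

```text
1817 [0.48442042 0.08518291 0.30874108] [0.44275673 0.07591571 0.30270408] [0.5147024  0.0958421  0.31183033] [-0.99699709 -0.07677791  0.01009734]
proj tcp axis [[320.43531052 236.36294837]] exp [[317.45393043 236.18093239]]
(np.float64(-0.280436812352777), np.float64(-0.2874708673215169), [np.int32(687), np.int32(704)])
(np.float64(-0.2803601260299281), np.float64(-0.28667470833480296), [np.int32(689), np.int32(731)])
(np.float64(-0.2812154331211357), np.float64(-0.2862238844360113), [np.int32(688), np.int32(723)])
[0.4809727  0.08194919 0.42111916] -0.28108974142817755
```

Tilt reads -0.2807 with about 0.0005 rad of noise. I'll descend with a 3 mm y correction and close on the bar.

```bash
python3 -m creep '{"jaw":[1,1,1,1,1,1,1,1,1,1],"travel":[[0,0.1,-1],[0,0.2,-3],[0,0.3,-5],[0,0.3,-7],[0,0.3,-9],[0,0.3,-11],[0,0.3,-12.5],[0,0.3,-13.3],[0,0.3,-13.6],[0,0.3,-13.6]],"delta_rot":[[0,0,0],[0,0,0],[0,0,0],[0,0,0],[0,0,0],[0,0,0],[0,0,0],[0,0,0],[0,0,0],[0,0,0]]}' 20; python3 -m creep '{"jaw":[0.5,0,-0.3,-0.5,-0.6,-0.7,-0.8,-0.8,-0.8,-0.8],"travel":[[0,0,0],[0,0,0],[0,0,0],[0,0,0],[0,0,0],[0,0,0],[0,0,0],[0,0,0],[0,0,0],[0,0,0]],"delta_rot":[[0,0,0],[0,0,0],[0,0,0],[0,0,0],[0,0,0],[0,0,0],[0,0,0],[0,0,0],[0,0,0],[0,0,0]]}' 20
python3 - <<'E'
from mpc import *
s=ctrl.observe();print(s['clock'],s['tool_pos'],s['ee_rot'],s['force'],s['grip_width'])
c=tilt();print(c[:3],Hof(s['tool_pos'],(0,0)))
p=c[3]; cv2.imwrite("pics/s1.png",cv2.resize(p[150:450,180:480,::-1],None,fx=2,fy=2))
s=ctrl.observe();print(s['force'])
E
```

```text
clock: 3.02
tool_pos: [0.4813, 0.0838, 0.2851]
ee_rot: [-90.0, 0.0, 3.2]
force: [0.1, -0.1, 0.0]
grip_width: 0.0854
clock: 3.85
tool_pos: [0.4815, 0.0838, 0.2855]
ee_rot: [-90.0, -0.0, 3.2]
force: [-0.8, 0.7, 3.2]
grip_width: 0.0174
3.85 [0.48153748 0.08377429 0.28554513] [-8.99808506e+01 -2.04447667e-02  3.23761536e+00] [-0.8147967   0.70826357  3.15756684] 0.017387185150942418
(np.float64(-0.2795105580905743), np.float64(-0.287640459891619), [np.int32(689), np.int32(717)]) -0.30234194352930505
[-0.57560532  0.86363176  4.17517535]
```

View pics/s1.png

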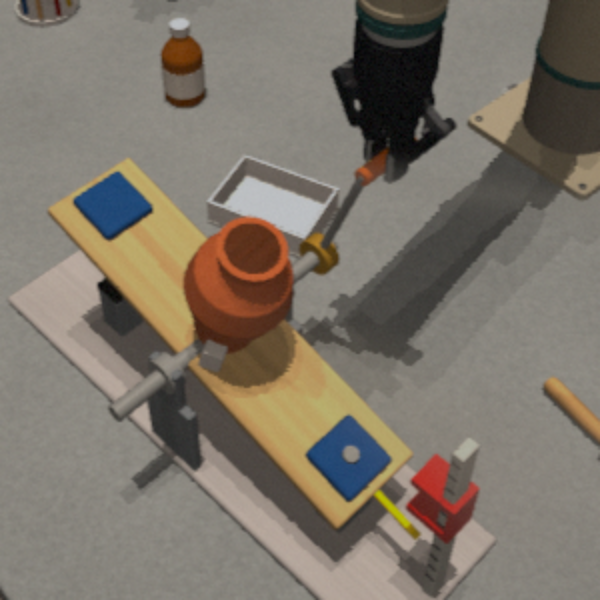

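The bar is gripped (opening 17.4 mm) and the tilt is unchanged. Now the stepping script.

```bash
cat > step.py <<'E'
# step.py ran mode ... ; ran = rows of last suggestion executed. modes: ramp Hend n | track target speed n
from mpc import *
OFF=(.003,0); SF="st.json"
ran=int(sys.argv[1]); mode=sys.argv[2]
st=json.load(open(SF)) if os.path.exists(SF) else dict(x=[-.28,0,0],P=None,t=None,kn=[],lift=False,Hc=-.283,pos=[0,0])
s=ctrl.observe(); t=s['clock']; Hm=Hof(s['tool_pos'],OFF)
Hc=st['kn'][ran-1] if ran else st['Hc']
Hs=[st['Hc']]+st['kn'][:ran]
ms=[]
for i in range(2):
    c=tilt(); ms.append((t+.05*i,c[0],c[1]))
tn=ctrl.observe()['clock']; cm=[m[1] for m in ms]
x=np.array(st['x']); P=np.array(st['P']) if st['P'] else None
def upd(x,P,z):
    Kg=P[:,0]/(P[0,0]+.0012**2); inn=z-x[0]; return x+Kg*inn,P-np.outer(Kg,P[0]),inn
inn=[]
if st['lift']:
    T=(t-st['t'])/max(ran,1)
    for i in range(ran): x,P=predict(x,P,Hs[i],Hs[i+1],T,True)
    x,P,e=upd(x,P,cm[0]); inn.append(e); x,P=predict(x,P,Hc,Hc,ms[1][0]-t,True); x,P,e=upd(x,P,cm[1]); inn.append(e)
    x,P=predict(x,P,Hc,Hc,tn-ms[1][0],True)
elif cm[1]>-.27:
    Hl=.6*Hs[0]+.4*Hs[-1]; b=.28*(g-k)/I-k/I*Hl
    x=np.array([cm[1],(cm[1]-cm[0])/.05,b]); P=np.diag([.0012**2,.03**2,.3**2]); st['lift']=True
    x,P=predict(x,P,Hc,Hc,tn-ms[1][0],True)
print(f"t {tn:.2f} tilt {cm[0]:.4f} {cm[1]:.4f} ptr {ms[1][2]:.3f} Hcmd {Hc:.3f} Hmeas {Hm:.3f} lift {st['lift']} x {np.round(x,4)} inn {np.round(inn,4)} F {s['force'].round(1)} w {s['grip_width']:.3f}")
if mode=='ramp':
    He,n=float(sys.argv[3]),int(sys.argv[4]); h=np.linspace(Hc,He,n+1)[1:]; xs=None
else:
    tgt,sp,n=float(sys.argv[3]),float(sys.argv[4]),int(sys.argv[5])
    refs=x[0]+np.clip(tgt-x[0],-1,1)*0; d=np.sign(tgt-x[0]); refs=[x[0]+d*min(abs(tgt-x[0]),sp/12*(i+1)) for i in range(30)]
    h,xs=plan(x,Hc,refs)
u0=np.array(st['pos']); kn=[];out=[]
for hh in h[:n]:
    yy=-R*(np.sin(hh)-np.sin(Hc)); zz=R*(np.cos(hh)-np.cos(Hc))
    y_=round(yy*2000)/20; kn.append(float(np.arcsin(np.sin(Hc)-y_/100/R)))
    zz=R*(np.cos(kn[-1])-np.cos(Hc)); out.append([round(ey[0]*y_,2),round(y_,2),round(zz*100,2)])
print(json.dumps(out)); print('H',np.round(kn,3))
if xs is not None: print('pred c',xs[:n+4,0].round(3),'v',xs[:n,1].round(2))
json.dump(dict(x=list(x),P=P.tolist() if P is not None else None,t=tn,kn=kn,lift=st['lift'],Hc=Hc,pos=[0,0]),open(SF,'w'))
E
python3 step.py 0 ramp -0.12 8
```

```text
t 4.00 tilt -0.2814 -0.2797 ptr -0.288 Hcmd -0.283 Hmeas -0.284 lift False x [-0.28  0.    0.  ] inn [] F [-0.6  0.9  4.2] w 0.017
[[0.02, -0.3, 0.08], [0.04, -0.65, 0.17], [0.05, -0.95, 0.24], [0.07, -1.25, 0.31], [0.09, -1.6, 0.38], [0.11, -1.9, 0.43], [0.13, -2.25, 0.48], [0.14, -2.55, 0.52]]
H [-0.264 -0.241 -0.222 -0.202 -0.18  -0.161 -0.139 -0.12 ]
```

```bash
python3 -m creep '{"jaw":[-0.8,-0.8,-0.8,-0.8,-0.8,-0.8,-0.8,-0.8],"travel":[[0.02,-0.3,0.08],[0.04,-0.65,0.17],[0.05,-0.95,0.24],[0.07,-1.25,0.31],[0.09,-1.6,0.38],[0.11,-1.9,0.43],[0.13,-2.25,0.48],[0.14,-2.55,0.52]],"delta_rot":[[0,0,0],[0,0,0],[0,0,0],[0,0,0],[0,0,0],[0,0,0],[0,0,0],[0,0,0]]}' ; python3 step.py 8 ramp -0.02 6
```

```text
clock: 4.67
tool_pos: [0.4834, 0.0575, 0.2907]
ee_rot: [-90.0, -0.1, 3.2]
force: [3.0, 2.7, 1.8]
grip_width: 0.0173
t 4.77 tilt -0.2806 -0.2799 ptr -0.288 Hcmd -0.120 Hmeas -0.118 lift False x [-0.28  0.    0.  ] inn [] F [3.  2.7 1.8] w 0.017
[[0.01, -0.25, 0.03], [0.03, -0.55, 0.06], [0.04, -0.8, 0.08], [0.06, -1.05, 0.09], [0.08, -1.35, 0.11], [0.09, -1.6, 0.11]]
H [-0.104 -0.086 -0.07  -0.054 -0.035 -0.02 ]
```

```bash
python3 -m creep '{"jaw":[-0.8,-0.8,-0.8,-0.8,-0.8,-0.8],"travel":[[0.01,-0.25,0.03],[0.03,-0.55,0.06],[0.04,-0.8,0.08],[0.06,-1.05,0.09],[0.08,-1.35,0.11],[0.09,-1.6,0.11]],"delta_rot":[[0,0,0],[0,0,0],[0,0,0],[0,0,0],[0,0,0],[0,0,0]]}' ; python3 step.py 6 ramp 0.07 6
```

```text
clock: 5.27
tool_pos: [0.4844, 0.0417, 0.2917]
ee_rot: [-90.0, -0.1, 3.2]
force: [5.6, 2.8, 1.0]
grip_width: 0.0172
t 5.37 tilt -0.2822 -0.2808 ptr -0.287 Hcmd -0.020 Hmeas -0.019 lift False x [-0.28  0.    0.  ] inn [] F [5.6 2.8 1. ] w 0.017
[[0.01, -0.25, 0.0], [0.03, -0.5, 0.0], [0.04, -0.7, -0.0], [0.05, -0.95, -0.01], [0.07, -1.2, -0.02], [0.08, -1.45, -0.04]]
H [-0.004  0.011  0.024  0.04   0.055  0.071]
```

```bash
sed -i 's/round(ey\[0\]\*y_,2)/round(-.077*y_,2)/' step.py; python3 -m creep '{"jaw":[-0.8,-0.8,-0.8,-0.8,-0.8,-0.8],"travel":[[0.04,-0.25,0],[0.07,-0.5,0],[0.1,-0.7,0],[0.14,-0.95,-0.01],[0.17,-1.2,-0.02],[0.2,-1.45,-0.04]],"delta_rot":[[0,0,0],[0,0,0],[0,0,0],[0,0,0],[0,0,0],[0,0,0]]}' ; python3 step.py 6 ramp 0.16 6
```

```text
clock: 5.87
tool_pos: [0.4855, 0.0272, 0.2911]
ee_rot: [-90.0, 0.0, 3.2]
force: [2.6, 1.8, 0.8]
grip_width: 0.017
t 5.97 tilt -0.2811 -0.2805 ptr -0.287 Hcmd 0.071 Hmeas 0.072 lift False x [-0.28  0.    0.  ] inn [] F [2.6 1.8 0.8] w 0.017
[[0.02, -0.25, -0.02], [0.03, -0.45, -0.04], [0.05, -0.7, -0.07], [0.07, -0.95, -0.1], [0.09, -1.2, -0.13], [0.11, -1.4, -0.16]]
H [0.086 0.099 0.115 0.131 0.146 0.159]
```

Force x dropped, so the larger yaw is right.

```bash
python3 -m creep '{"jaw":[-0.8,-0.8,-0.8,-0.8,-0.8,-0.8],"travel":[[0.02,-0.25,-0.02],[0.03,-0.45,-0.04],[0.05,-0.7,-0.07],[0.07,-0.95,-0.1],[0.09,-1.2,-0.13],[0.11,-1.4,-0.16]],"delta_rot":[[0,0,0],[0,0,0],[0,0,0],[0,0,0],[0,0,0],[0,0,0]]}' ; python3 step.py 6 ramp 0.23 5
```

```text
clock: 6.47
tool_pos: [0.4865, 0.0131, 0.2895]
ee_rot: [-90.0, 0.0, 3.2]
force: [3.3, 2.5, -1.2]
grip_width: 0.0174
t 6.57 tilt -0.2835 -0.2803 ptr -0.289 Hcmd 0.159 Hmeas 0.160 lift False x [-0.28  0.    0.  ] inn [] F [ 3.3  2.5 -1.2] w 0.017
[[0.02, -0.2, -0.03], [0.03, -0.45, -0.08], [0.05, -0.65, -0.12], [0.07, -0.9, -0.17], [0.08, -1.1, -0.22]]
H [0.172 0.187 0.2   0.216 0.229]
```

```bash
python3 -m creep '{"jaw":[-0.8,-0.8,-0.8,-0.8,-0.8],"travel":[[0.02,-0.2,-0.03],[0.03,-0.45,-0.08],[0.05,-0.65,-0.12],[0.07,-0.9,-0.17],[0.08,-1.1,-0.22]],"delta_rot":[[0,0,0],[0,0,0],[0,0,0],[0,0,0],[0,0,0]]}' ; python3 step.py 5 ramp 0.30 5
```

```text
clock: 6.98
tool_pos: [0.4873, 0.0023, 0.2872]
ee_rot: [-90.0, 0.0, 3.2]
force: [1.4, 2.7, 0.6]
grip_width: 0.0171
t 7.08 tilt -0.2809 -0.2802 ptr -0.288 Hcmd 0.229 Hmeas 0.230 lift False x [-0.28  0.    0.  ] inn [] F [1.4 2.7 0.6] w 0.017
[[0.02, -0.2, -0.05], [0.03, -0.45, -0.11], [0.05, -0.65, -0.17], [0.07, -0.9, -0.24], [0.08, -1.1, -0.3]]
H [0.242 0.258 0.271 0.287 0.3  ]
```

```bash
python3 -m creep '{"jaw":[-0.8,-0.8,-0.8,-0.8,-0.8],"travel":[[0.02,-0.2,-0.05],[0.03,-0.45,-0.11],[0.05,-0.65,-0.17],[0.07,-0.9,-0.24],[0.08,-1.1,-0.3]],"delta_rot":[[0,0,0],[0,0,0],[0,0,0],[0,0,0],[0,0,0]]}' ; python3 step.py 5 ramp 0.37 5
```

```text
clock: 7.5
tool_pos: [0.4882, -0.0089, 0.2843]
ee_rot: [-90.0, 0.0, 3.2]
force: [0.1, 2.3, 1.0]
grip_width: 0.0173
t 7.60 tilt -0.2822 -0.2805 ptr -0.288 Hcmd 0.300 Hmeas 0.302 lift False x [-0.28  0.    0.  ] inn [] F [0.1 2.3 1. ] w 0.017
[[0.02, -0.2, -0.06], [0.03, -0.4, -0.13], [0.05, -0.65, -0.22], [0.07, -0.85, -0.29], [0.08, -1.05, -0.37]]
H [0.313 0.327 0.343 0.356 0.37 ]
```

```bash
python3 -m creep '{"jaw":[-0.8,-0.8,-0.8,-0.8,-0.8],"travel":[[0.02,-0.2,-0.06],[0.03,-0.4,-0.13],[0.05,-0.65,-0.22],[0.07,-0.85,-0.29],[0.08,-1.05,-0.37]],"delta_rot":[[0,0,0],[0,0,0],[0,0,0],[0,0,0],[0,0,0]]}' ; python3 step.py 5 ramp 0.44 5
```

```text
clock: 8.02
tool_pos: [0.4889, -0.0193, 0.2805]
ee_rot: [-90.0, 0.0, 3.2]
force: [-1.4, 1.1, 2.3]
grip_width: 0.0172
t 8.12 tilt -0.2788 -0.2757 ptr -0.281 Hcmd 0.370 Hmeas 0.371 lift False x [-0.28  0.    0.  ] inn [] F [-1.4  1.1  2.3] w 0.017
[[0.02, -0.2, -0.08], [0.03, -0.4, -0.16], [0.05, -0.6, -0.25], [0.07, -0.85, -0.36], [0.08, -1.05, -0.45]]
H [0.383 0.397 0.41  0.427 0.441]
```

It looks like lift-off at H of about 0.36. I'll hold and measure.

```bash
python3 step.py 0 track 0.07 0.12 2; sed -i 's/cm\[1\]>-.27:/cm[1]>-.276:/' step.py;  python3 step.py 0 track 0.07 0.12 4
```

```text
t 8.22 tilt -0.2726 -0.2707 ptr -0.277 Hcmd 0.370 Hmeas 0.372 lift False x [-0.28  0.    0.  ] inn [] F [-1.2  1.6  2. ] w 0.017
[[0.03, -0.4, -0.16], [-0.03, 0.45, 0.17]]
H [0.397 0.34 ]
pred c [-0.277 -0.27  -0.259 -0.246 -0.233 -0.221] v [0.06 0.12]
t 8.32 tilt -0.2690 -0.2650 ptr -0.269 Hcmd 0.370 Hmeas 0.370 lift True x [-0.2609  0.0818 -0.6944] inn [] F [-2.1  1.1  2.5] w 0.017
[[0.05, -0.6, -0.25], [0.05, -0.6, -0.25], [0.01, -0.1, -0.04], [-0.03, 0.4, 0.15]]
H [0.41  0.41  0.376 0.343]
pred c [-0.254 -0.245 -0.235 -0.224 -0.213 -0.202 -0.191 -0.181] v [0.09 0.11 0.13 0.13]
```

```bash
python3 -m creep '{"jaw":[-0.8,-0.8,-0.8,-0.8],"travel":[[0.05,-0.6,-0.25],[0.05,-0.6,-0.25],[0.01,-0.1,-0.04],[-0.03,0.4,0.15]],"delta_rot":[[0,0,0],[0,0,0],[0,0,0],[0,0,0]]}' ; python3 step.py 4 track 0.07 0.12 4
```

```text
clock: 8.65
tool_pos: [0.4887, -0.0152, 0.2819]
ee_rot: [-90.1, 0.1, 3.2]
force: [0.6, -0.6, -3.7]
grip_width: 0.0169
t 8.75 tilt -0.2133 -0.2022 ptr -0.210 Hcmd 0.343 Hmeas 0.344 lift True x [-0.1918  0.2225 -0.5179] inn [0.0106 0.0016] F [ 0.6 -0.6 -3.7] w 0.017
[[-0.3, 3.95, 0.87], [-0.3, 3.9, 0.86], [-0.22, 2.8, 0.72], [-0.14, 1.8, 0.53]]
H [0.09  0.093 0.162 0.226]
pred c [-0.174 -0.16  -0.151 -0.143 -0.137 -0.129 -0.121 -0.112] v [0.2  0.14 0.09 0.08]
```

```bash
sed -i 's/wr=.03/wr=.1/' mpc.py; python3 step.py 0 track 0.07 0.2 4
```

```text
t 8.85 tilt -0.1934 -0.1828 ptr -0.190 Hcmd 0.343 Hmeas 0.337 lift True x [-0.1716  0.2281 -0.5859] inn [-0.0016 -0.0005] F [-0.8 -0.7 -2. ] w 0.017
[[-0.1, 1.3, 0.4], [-0.15, 1.95, 0.56], [-0.17, 2.25, 0.62], [-0.18, 2.3, 0.63]]
H [0.258 0.216 0.197 0.194]
pred c [-0.152 -0.133 -0.115 -0.097 -0.081 -0.065 -0.049 -0.034] v [0.24 0.23 0.21 0.2 ]
```

```bash
python3 -m creep '{"jaw":[-0.8,-0.8,-0.8,-0.8],"travel":[[-0.1,1.3,0.4],[-0.15,1.95,0.56],[-0.17,2.25,0.62],[-0.18,2.3,0.63]],"delta_rot":[[0,0,0],[0,0,0],[0,0,0],[0,0,0]]}' ; python3 step.py 4 track 0.07 0.15 4
```

```text
clock: 9.18
tool_pos: [0.487, 0.0083, 0.2887]
ee_rot: [-90.0, 0.0, 3.3]
force: [-0.6, -1.5, -1.1]
grip_width: 0.0167
t 9.28 tilt -0.1071 -0.0985 ptr -0.103 Hcmd 0.194 Hmeas 0.191 lift True x [-0.0912  0.1466 -0.6432] inn [-0.0102  0.0007] F [-0.6 -1.5 -1.1] w 0.017
[[0.02, -0.25, -0.05], [0.03, -0.4, -0.08], [0.03, -0.35, -0.07], [0.02, -0.2, -0.04]]
H [0.21  0.219 0.216 0.207]
pred c [-0.079 -0.068 -0.056 -0.043 -0.031 -0.017 -0.004  0.009] v [0.14 0.14 0.15 0.15]
```

```bash
python3 -m creep '{"jaw":[-0.8,-0.8,-0.8,-0.8],"travel":[[0.02,-0.25,-0.05],[0.03,-0.4,-0.08],[0.03,-0.35,-0.07],[0.02,-0.2,-0.04]],"delta_rot":[[0,0,0],[0,0,0],[0,0,0],[0,0,0]]}' ; python3 step.py 4 track 0.07 0.12 4
```

```text
clock: 9.62
tool_pos: [0.4872, 0.0056, 0.2882]
ee_rot: [-90.0, 0.0, 3.2]
force: [-1.8, -0.9, 3.2]
grip_width: 0.0173
t 9.72 tilt -0.0432 -0.0344 ptr -0.041 Hcmd 0.207 Hmeas 0.208 lift True x [-0.0267  0.1668 -0.6302] inn [0.0003 0.0011] F [-1.8 -0.9  3.2] w 0.017
[[-0.08, 1.1, 0.19], [-0.12, 1.6, 0.25], [-0.13, 1.75, 0.27], [-0.14, 1.8, 0.27]]
H [0.137 0.105 0.096 0.093]
pred c [-0.013  0.001  0.012  0.023  0.032  0.041  0.048  0.055] v [0.17 0.15 0.13 0.12]
```

```bash
python3 -m creep '{"jaw":[-0.8,-0.8,-0.8,-0.8],"travel":[[-0.08,1.1,0.19],[-0.12,1.6,0.25],[-0.13,1.75,0.27],[-0.14,1.8,0.27]],"delta_rot":[[0,0,0],[0,0,0],[0,0,0],[0,0,0]]}' ; python3 step.py 4 track 0.07 0.08 4
```

```text
clock: 10.05
tool_pos: [0.4859, 0.0247, 0.2909]
ee_rot: [-90.0, -0.0, 3.3]
force: [-3.3, -2.0, 2.7]
grip_width: 0.0171
t 10.15 tilt 0.0157 0.0194 ptr 0.018 Hcmd 0.093 Hmeas 0.087 lift True x [ 0.0231  0.0632 -0.6898] inn [-0.0075 -0.0006] F [-3.3 -2.   2.7] w 0.017
[[0.06, -0.75, -0.09], [0.08, -1.05, -0.13], [0.07, -0.95, -0.12], [0.05, -0.7, -0.08]]
H [0.14  0.159 0.153 0.137]
pred c [0.028 0.033 0.038 0.044 0.05  0.056 0.061 0.065] v [0.05 0.06 0.07 0.07]
```

```bash
python3 -m creep '{"jaw":[-0.8,-0.8,-0.8,-0.8],"travel":[[0.06,-0.75,-0.09],[0.08,-1.05,-0.13],[0.07,-0.95,-0.12],[0.05,-0.7,-0.08]],"delta_rot":[[0,0,0],[0,0,0],[0,0,0],[0,0,0]]}' ; sed -i 's/^I,g,k,db,dt_=.067/I,g,k,db,dt_=.060/' mpc.py; python3 -c "
import json;s=json.load(open('st.json'));s['x'][2]*=.067/.06;json.dump(s,open('st.json','w'))"; python3 step.py 4 track 0.07 0.06 4
```

```text
clock: 10.48
tool_pos: [0.4865, 0.0167, 0.29]
ee_rot: [-90.0, -0.0, 3.2]
force: [-2.2, -0.4, 1.3]
grip_width: 0.0172
t 10.58 tilt 0.0476 0.0513 ptr 0.047 Hcmd 0.137 Hmeas 0.138 lift True x [ 0.0563  0.0964 -0.7516] inn [ 0.0038 -0.0008] F [-2.2 -0.4  1.3] w 0.017
[[-0.09, 1.15, 0.12], [-0.13, 1.65, 0.14], [-0.13, 1.75, 0.14], [-0.12, 1.6, 0.14]]
H [0.065 0.033 0.027 0.036]
pred c [0.064 0.071 0.075 0.077 0.078 0.077 0.075 0.074] v [0.09 0.07 0.04 0.01]
```

```bash
python3 -m creep '{"jaw":[-0.8,-0.8,-0.8,-0.8],"travel":[[-0.09,1.15,0.12],[-0.13,1.65,0.14],[-0.13,1.75,0.14],[-0.12,1.6,0.14]],"delta_rot":[[0,0,0],[0,0,0],[0,0,0],[0,0,0]]}' ; sed -i 's/^tn=ctrl/cv2.imwrite("pics\/last.png",cv2.resize(c[3][350:450,330:450,::-1],None,fx=5,fy=5,interpolation=cv2.INTER_CUBIC))\ntn=ctrl/' step.py;  python3 step.py 4 track 0.07 0.06 4
```

```text
clock: 10.92
tool_pos: [0.4853, 0.0336, 0.2915]
ee_rot: [-90.0, -0.0, 3.3]
force: [-3.2, -0.5, 2.7]
grip_width: 0.0172
t 11.02 tilt 0.0724 0.0717 ptr 0.069 Hcmd 0.036 Hmeas 0.032 lift True x [ 0.0702 -0.0394 -0.7884] inn [-0.0052 -0.    ] F [-3.2 -0.5  2.7] w 0.017
[[0.1, -1.3, -0.1], [0.15, -1.9, -0.18], [0.15, -1.95, -0.19], [0.14, -1.8, -0.17]]
H [0.118 0.156 0.159 0.149]
pred c [0.066 0.063 0.061 0.06  0.061 0.063 0.065 0.067] v [-0.05 -0.04 -0.01  0.  ]
```

View pics/last.png

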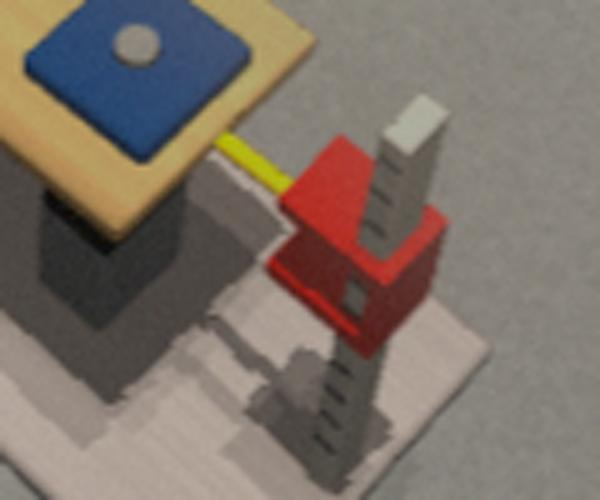

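The pointer runs into the gap below the upper red tab, with its tip hidden at (285,190) in the crop, consistent with a target of 0.07 rad. Holding.

```bash
python3 -m creep '{"jaw":[-0.8,-0.8,-0.8,-0.8],"travel":[[0.1,-1.3,-0.1],[0.15,-1.9,-0.18],[0.15,-1.95,-0.19],[0.14,-1.8,-0.17]],"delta_rot":[[0,0,0],[0,0,0],[0,0,0],[0,0,0]]}' ;  python3 step.py 4 track 0.07 0.06 5
```

```text
clock: 11.35
tool_pos: [0.4868, 0.0146, 0.2897]
ee_rot: [-90.0, -0.0, 3.1]
force: [-1.9, -0.5, 3.5]
grip_width: 0.017
t 11.45 tilt 0.0758 0.0775 ptr 0.075 Hcmd 0.149 Hmeas 0.151 lift True x [ 0.0824  0.0923 -0.6922] inn [ 0.0158 -0.0016] F [-1.9 -0.5  3.5] w 0.017
[[-0.19, 2.45, 0.18], [-0.25, 3.25, 0.15], [-0.24, 3.1, 0.16], [-0.19, 2.5, 0.18], [-0.14, 1.85, 0.17]]
H [-0.004 -0.054 -0.045 -0.007  0.033]
pred c [0.09  0.095 0.097 0.096 0.091 0.086 0.081 0.077 0.073] v [ 0.09  0.05 -0.   -0.04 -0.06]
```

```bash
cat > fit.py <<'E'
import numpy as np
from scipy.integrate import solve_ivp
from scipy.optimize import least_squares
calls=[(8.317,.370,[.41,.41,.376,.343]),(8.85,.343,[.258,.216,.197,.194]),(9.283,.194,[.21,.219,.216,.207]),(9.717,.207,[.137,.105,.096,.093]),(10.15,.093,[.14,.159,.153,.137]),(10.583,.137,[.065,.033,.027,.036]),(11.017,.036,[.118,.156,.159,.149])]
T=[8.0];Hh=[.37]
for t,h0,r in calls:
    T.append(t);Hh.append(h0)
    for i,h in enumerate(r): T.append(t+(i+1)/12);Hh.append(h)
T.append(13);Hh.append(Hh[-1])
m=[(8.067,-.2757),(8.117,-.2726),(8.167,-.2707),(8.217,-.2690),(8.267,-.2650),(8.65,-.2133),(8.70,-.2022),(8.75,-.1934),(8.8,-.1828),(9.183,-.1071),(9.233,-.0985),(9.617,-.0432),(9.667,-.0344),(10.05,.0157),(10.1,.0194),(10.483,.0476),(10.533,.0513),(10.917,.0724),(10.967,.0717),(11.35,.0758),(11.40,.0775)]
tm=np.array([a for a,_ in m]);cm=np.array([b for _,b in m])
def sim(p,td,full=False):
    a,kb,d,b,c0,v0=p
    ts=np.arange(8.0667,11.46,1/240);c,v=c0,v0;C=[];V=[]
    Hs=np.interp(ts-td,T,Hh)
    for h in Hs:
        C.append(c);V.append(v);v+=(a*c+kb*h+b-d*v)/240;c+=v/240
    return np.interp(tm,ts,C),C[-1],V[-1]
pr=np.array([3.43,4.48,.40,-.65,-.2757,.05]);sg=np.array([1.2,.8,.15,.5,.002,.03])
for td in(-.04,-.02,0,.02,.04,.08):
    r=least_squares(lambda p:np.r_[(sim(p,td)[0]-cm)/.0012,(p-pr)/sg],pr)
    print(td,r.cost.round(1),r.x.round(3),np.round(sim(r.x,td)[1:],4))
    if td==0: print((sim(r.x,td)[0]-cm).round(4))
E
python3 fit.py
```

```text
-0.04 4.1 [ 3.176  4.709  0.587 -0.671 -0.276  0.039] [0.0817 0.0767]
-0.02 7.3 [ 2.917  4.411  0.708 -0.624 -0.276  0.043] [0.0809 0.0682]
0 11.7 [ 2.642  4.099  0.817 -0.575 -0.276  0.047] [0.0801 0.0598]
[-0.0007 -0.0012 -0.0001  0.0017  0.0016  0.0009 -0.001  -0.0002 -0.0008
  0.0004 -0.0001  0.0004 -0.0009 -0.0005  0.0001 -0.001  -0.0006  0.0014
  0.0024 -0.001  -0.0006]
0.02 16.7 [ 2.374  3.8    0.914 -0.529 -0.277  0.05 ] [0.0794 0.0519]
0.04 21.7 [ 2.125  3.524  0.999 -0.487 -0.277  0.053] [0.0787 0.0447]
0.08 31.3 [ 1.706  3.067  1.14  -0.417 -0.277  0.058] [0.0776 0.0326]
```

A constant linear model fits well, with rows acting as steps (40 ms lead). I'll adopt it in the filter and planner, then replan from the fitted state without spending camera time.

```bash
python3 - <<'E'
s=open('mpc.py').read()
s=s.replace("A=np.array([[0,1,0],[(g-k)/I,-(db+dt_)/I,1],[0,0,0]]); B=np.array([[0],[k/I],[0]])","A=np.array([[0,1,0],[3.18,-.587,1],[0,0,0]]); B=np.array([[0],[4.71],[0]])")
s=s.replace("h=H0+(H1-H0)*(i+.5)/n","h=H1").replace("(.06)**2*T/n*.02","1e-5*T/n").replace("(.10)**2*T/n","(.03)**2*T/n")
s=s.replace("nb[:,i]+=.5*G[:,0]","nb[:,i]+=G[:,0]").replace("        if i: nb[:,i-1]+=.5*G[:,0]\n        else: xx=xx+.5*G[:,0]*H0\n","").replace("G[:,0]*.5*(h[i]+(h[i-1] if i else H0))","G[:,0]*h[i]")
open('mpc.py','w').write(s)
t=open('step.py').read()
t=t.replace("ms=[]\nfor i in range(2):","ms=[]\nif mode=='replan': sys.argv[1:]=['0']+sys.argv[2:]\nfor i in range(0 if mode=='replan' else 2):")
t=t.replace("cv2.imwrite(","if ms: cv2.imwrite(").replace("inn=[]\nif st","inn=[]\nif not ms: pass\nelif st").replace("print(f\"t {tn","if ms: print(f\"t {tn")
open('step.py','w').write(t)
import json
d=json.load(open('st.json'));d['x']=[.0817,.0767,-.671];d['P']=[[1e-6,0,0],[0,1e-4,0],[0,0,4e-4]];json.dump(d,open('st.json','w'))
E
python3 step.py 0 replan 0.07 0.06 5
```

```text
[[-0.14, 1.85, 0.17], [-0.19, 2.5, 0.18], [-0.18, 2.4, 0.18], [-0.15, 2.0, 0.17], [-0.12, 1.5, 0.15]]
H [ 0.033 -0.007 -0.001  0.024  0.055]
pred c [0.087 0.09  0.09  0.088 0.084 0.08  0.077 0.074 0.072] v [ 0.05  0.02 -0.02 -0.04 -0.05]
```

```bash
python3 -m creep '{"jaw":[-0.8,-0.8,-0.8,-0.8,-0.8],"travel":[[-0.14,1.85,0.17],[-0.19,2.5,0.18],[-0.18,2.4,0.18],[-0.15,2,0.17],[-0.12,1.5,0.15]],"delta_rot":[[0,0,0],[0,0,0],[0,0,0],[0,0,0],[0,0,0]]}' ;  python3 step.py 5 track 0.07 0.06 6
```

```text
clock: 11.87
tool_pos: [0.4857, 0.0304, 0.2913]
ee_rot: [-89.9, -0.0, 3.3]
force: [-0.3, 1.1, -0.2]
grip_width: 0.0171
t 11.97 tilt 0.0867 0.0846 ptr 0.083 Hcmd 0.055 Hmeas 0.052 lift True x [ 0.082  -0.0514 -0.6656] inn [0.0025 0.0002] F [-0.3  1.1 -0.2] w 0.017
[[0.04, -0.5, -0.04], [0.06, -0.8, -0.06], [0.08, -1.0, -0.09], [0.08, -1.05, -0.09], [0.08, -1.0, -0.09], [0.07, -0.9, -0.08]]
H [0.086 0.105 0.118 0.121 0.118 0.112]
pred c [0.078 0.074 0.071 0.069 0.068 0.068 0.068 0.069 0.069 0.069] v [-0.05 -0.04 -0.03 -0.02 -0.01 -0.  ]
```

Prediction is now good (innovation 2.5 mrad).

```bash
python3 -m creep '{"jaw":[-0.8,-0.8,-0.8,-0.8,-0.8,-0.8],"travel":[[0.04,-0.5,-0.04],[0.06,-0.8,-0.06],[0.08,-1,-0.09],[0.08,-1.05,-0.09],[0.08,-1,-0.09],[0.07,-0.9,-0.08]],"delta_rot":[[0,0,0],[0,0,0],[0,0,0],[0,0,0],[0,0,0],[0,0,0]]}' ;  python3 step.py 6 track 0.07 0.06 6
```

```text
clock: 12.47
tool_pos: [0.4864, 0.0208, 0.2905]
ee_rot: [-90.0, -0.0, 3.2]
force: [-1.0, 0.9, 1.2]
grip_width: 0.0172
t 12.57 tilt 0.0791 0.0801 ptr 0.077 Hcmd 0.112 Hmeas 0.112 lift True x [ 0.0822  0.0425 -0.6284] inn [ 0.0113 -0.0005] F [-1.   0.9  1.2] w 0.017
[[-0.09, 1.2, 0.09], [-0.12, 1.55, 0.1], [-0.11, 1.45, 0.1], [-0.08, 1.1, 0.09], [-0.06, 0.75, 0.07], [-0.04, 0.5, 0.05]]
H [0.036 0.015 0.021 0.043 0.065 0.08 ]
pred c [0.085 0.086 0.085 0.083 0.08  0.077 0.074 0.072 0.071 0.07 ] v [ 0.03  0.   -0.02 -0.03 -0.04 -0.03]
```

```bash
python3 -m creep '{"jaw":[-0.8,-0.8,-0.8,-0.8,-0.8,-0.8],"travel":[[-0.09,1.2,0.09],[-0.12,1.55,0.1],[-0.11,1.45,0.1],[-0.08,1.1,0.09],[-0.06,0.75,0.07],[-0.04,0.5,0.05]],"delta_rot":[[0,0,0],[0,0,0],[0,0,0],[0,0,0],[0,0,0],[0,0,0]]}' ;  python3 step.py 6 track 0.07 0.06 6
```

```text
clock: 13.07
tool_pos: [0.486, 0.0257, 0.2911]
ee_rot: [-90.0, -0.0, 3.2]
force: [0.8, 1.7, 2.6]
grip_width: 0.0167
t 13.17 tilt 0.0701 0.0682 ptr 0.064 Hcmd 0.080 Hmeas 0.081 lift True x [ 0.0652 -0.0551 -0.6493] inn [-0.0072  0.0007] F [0.8 1.7 2.6] w 0.017
[[0.07, -0.9, -0.1], [0.09, -1.15, -0.13], [0.08, -1.1, -0.13], [0.07, -0.85, -0.09], [0.04, -0.55, -0.05], [0.02, -0.3, -0.03]]
H [0.137 0.153 0.149 0.134 0.115 0.099]
pred c [0.061 0.059 0.059 0.06  0.062 0.064 0.066 0.068 0.069 0.07 ] v [-0.04 -0.01  0.01  0.02  0.03  0.03]
```

```bash
python3 -m creep '{"jaw":[-0.8,-0.8,-0.8,-0.8,-0.8,-0.8],"travel":[[0.07,-0.9,-0.1],[0.09,-1.15,-0.13],[0.08,-1.1,-0.13],[0.07,-0.85,-0.09],[0.04,-0.55,-0.05],[0.02,-0.3,-0.03]],"delta_rot":[[0,0,0],[0,0,0],[0,0,0],[0,0,0],[0,0,0],[0,0,0]]}' ;  python3 step.py 6 track 0.07 0.06 6
```

```text
clock: 13.67
tool_pos: [0.4861, 0.0227, 0.2906]
ee_rot: [-90.1, -0.0, 3.2]
force: [2.9, -0.4, 0.4]
grip_width: 0.0169
t 13.77 tilt 0.0709 0.0730 ptr 0.069 Hcmd 0.099 Hmeas 0.100 lift True x [ 0.0754  0.0487 -0.6279] inn [0.0066 0.0001] F [ 2.9 -0.4  0.4] w 0.017
[[-0.07, 0.85, 0.06], [-0.09, 1.15, 0.07], [-0.08, 1.05, 0.07], [-0.07, 0.85, 0.06], [-0.04, 0.55, 0.05], [-0.03, 0.35, 0.03]]
H [0.046 0.027 0.033 0.046 0.065 0.077]
pred c [0.079 0.081 0.081 0.08  0.078 0.076 0.074 0.072 0.071 0.07 ] v [ 0.03  0.01 -0.01 -0.02 -0.03 -0.03]
```

```bash
python3 -m creep '{"jaw":[-0.8,-0.8,-0.8,-0.8,-0.8,-0.8],"travel":[[-0.07,0.85,0.06],[-0.09,1.15,0.07],[-0.08,1.05,0.07],[-0.07,0.85,0.06],[-0.04,0.55,0.05],[-0.03,0.35,0.03]],"delta_rot":[[0,0,0],[0,0,0],[0,0,0],[0,0,0],[0,0,0],[0,0,0]]}' ;  python3 step.py 6 track 0.07 0.06 6
```

```text
clock: 14.27
tool_pos: [0.4858, 0.0269, 0.2913]
ee_rot: [-89.9, -0.0, 3.2]
force: [0.2, 0.8, 6.1]
grip_width: 0.0167
t 14.37 tilt 0.0646 0.0622 ptr 0.057 Hcmd 0.077 Hmeas 0.073 lift True x [ 0.0591 -0.0619 -0.6638] inn [-0.0112  0.0001] F [0.2 0.8 6.1] w 0.017
[[0.1, -1.25, -0.15], [0.13, -1.65, -0.21], [0.12, -1.5, -0.19], [0.08, -1.1, -0.12], [0.05, -0.7, -0.07], [0.03, -0.4, -0.04]]
H [0.156 0.181 0.172 0.146 0.121 0.102]
pred c [0.055 0.053 0.054 0.056 0.059 0.062 0.065 0.067 0.069 0.07 ] v [-0.04 -0.01  0.02  0.03  0.04  0.04]
```

```bash
sed -i 's/3.18,-.587/3.5,-.587/;s/4\.71/5.3/' mpc.py; python3 -c "
import json;s=json.load(open('st.json'));s['x'][2]=-.73;json.dump(s,open('st.json','w'))"; python3 step.py 0 replan 0.07 0.06 6
```

```text
[[0.09, -1.2, -0.14], [0.12, -1.55, -0.2], [0.1, -1.35, -0.16], [0.07, -0.95, -0.1], [0.04, -0.55, -0.05], [0.02, -0.25, -0.02]]
H [0.153 0.175 0.162 0.137 0.112 0.093]
pred c [0.055 0.053 0.054 0.057 0.06  0.063 0.066 0.068 0.069 0.07 ] v [-0.04 -0.    0.02  0.04  0.04  0.04]
```

```bash
python3 -m creep '{"jaw":[-0.8,-0.8,-0.8,-0.8,-0.8,-0.8],"travel":[[0.09,-1.2,-0.14],[0.12,-1.55,-0.2],[0.1,-1.35,-0.16],[0.07,-0.95,-0.1],[0.04,-0.55,-0.05],[0.02,-0.25,-0.02]],"delta_rot":[[0,0,0],[0,0,0],[0,0,0],[0,0,0],[0,0,0],[0,0,0]]}' ;  python3 step.py 6 track 0.07 0.06 6
```

```text
clock: 14.87
tool_pos: [0.4858, 0.0245, 0.2907]
ee_rot: [-90.0, 0.0, 3.3]
force: [2.4, -1.7, 4.7]
grip_width: 0.017
t 14.97 tilt 0.0623 0.0632 ptr 0.060 Hcmd 0.093 Hmeas 0.089 lift True x [ 0.065   0.029  -0.7352] inn [-0.0009 -0.0008] F [ 2.4 -1.7  4.7] w 0.017
[[-0.01, 0.15, 0.01], [-0.02, 0.2, 0.02], [-0.02, 0.2, 0.02], [-0.01, 0.15, 0.01], [-0.01, 0.15, 0.01], [-0.01, 0.1, 0.01]]
H [0.083 0.08  0.08  0.083 0.083 0.086]
pred c [0.067 0.069 0.07  0.07  0.071 0.071 0.07  0.07  0.07  0.07 ] v [ 0.02  0.02  0.01  0.    0.   -0.  ]
```

```bash
python3 -m creep '{"jaw":[-0.8,-0.8,-0.8,-0.8,-0.8,-0.8],"travel":[[-0.01,0.15,0.01],[-0.02,0.2,0.02],[-0.02,0.2,0.02],[-0.01,0.15,0.01],[-0.01,0.15,0.01],[-0.01,0.1,0.01]],"delta_rot":[[0,0,0],[0,0,0],[0,0,0],[0,0,0],[0,0,0],[0,0,0]]}' ;  python3 step.py 6 track 0.07 0.06 8
```

```text
clock: 15.47
tool_pos: [0.4858, 0.0252, 0.2908]
ee_rot: [-90.0, -0.0, 3.2]
force: [2.9, -1.7, 2.0]
grip_width: 0.0176
t 15.57 tilt 0.0634 0.0629 ptr 0.059 Hcmd 0.086 Hmeas 0.085 lift True x [ 0.0615 -0.0269 -0.7566] inn [-0.0073  0.0005] F [ 2.9 -1.7  2. ] w 0.018
[[0.05, -0.7, -0.08], [0.07, -0.9, -0.1], [0.06, -0.75, -0.08], [0.04, -0.55, -0.06], [0.02, -0.3, -0.03], [0.01, -0.15, -0.01], [0.0, -0.05, -0.0], [-0.0, 0.0, 0.0]]
H [0.131 0.143 0.134 0.121 0.105 0.096 0.09  0.086]
pred c [0.06  0.059 0.06  0.062 0.064 0.066 0.068 0.069 0.07  0.07  0.07  0.07 ] v [-0.01  0.    0.02  0.02  0.03  0.02  0.02  0.01]
```

```bash
python3 -m creep '{"jaw":[-0.8,-0.8,-0.8,-0.8,-0.8,-0.8,-0.8],"travel":[[0.05,-0.7,-0.08],[0.07,-0.9,-0.1],[0.06,-0.75,-0.08],[0.04,-0.55,-0.06],[0.02,-0.3,-0.03],[0.01,-0.15,-0.01],[0,-0.05,0]],"delta_rot":[[0,0,0],[0,0,0],[0,0,0],[0,0,0],[0,0,0],[0,0,0],[0,0,0]]}' ;  python3 step.py 7 track 0.07 0.06 6
```

```text
clock: 16.15
tool_pos: [0.4858, 0.0245, 0.2907]
ee_rot: [-90.0, -0.0, 3.2]
force: [4.7, -1.1, 0.7]
grip_width: 0.017
t 16.25 tilt 0.0762 0.0784 ptr 0.074 Hcmd 0.090 Hmeas 0.089 lift True x [ 0.0802  0.0393 -0.7327] inn [0.0086 0.0004] F [ 4.7 -1.1  0.7] w 0.017
[[-0.06, 0.8, 0.05], [-0.07, 0.95, 0.06], [-0.06, 0.75, 0.05], [-0.03, 0.45, 0.03], [-0.01, 0.15, 0.01], [0.0, -0.05, -0.0]]
H [0.04  0.03  0.043 0.061 0.08  0.093]
pred c [0.083 0.083 0.082 0.08  0.077 0.075 0.073 0.071 0.07  0.07 ] v [ 0.02 -0.   -0.02 -0.03 -0.03 -0.03]
```

```bash
python3 -m creep '{"jaw":[-0.8,-0.8,-0.8,-0.8,-0.8,-0.8],"travel":[[-0.06,0.8,0.05],[-0.07,0.95,0.06],[-0.06,0.75,0.05],[-0.03,0.45,0.03],[-0.01,0.15,0.01],[0,-0.05,0]],"delta_rot":[[0,0,0],[0,0,0],[0,0,0],[0,0,0],[0,0,0],[0,0,0]]}' ;  python3 step.py 6 track 0.07 0.06 6
```

```text
clock: 16.75
tool_pos: [0.4859, 0.0242, 0.291]
ee_rot: [-89.9, -0.0, 3.2]
force: [2.6, 1.3, 2.9]
grip_width: 0.0173
t 16.85 tilt 0.0718 0.0719 ptr 0.066 Hcmd 0.093 Hmeas 0.090 lift True x [ 0.0695 -0.031  -0.7349] inn [-0.0024  0.0019] F [2.6 1.3 2.9] w 0.017
[[0.03, -0.35, -0.04], [0.03, -0.45, -0.05], [0.03, -0.4, -0.04], [0.02, -0.25, -0.03], [0.01, -0.15, -0.01], [0.0, -0.05, -0.0]]
H [0.115 0.121 0.118 0.108 0.102 0.096]
pred c [0.067 0.066 0.066 0.066 0.067 0.068 0.069 0.069 0.07  0.07 ] v [-0.02 -0.01  0.    0.01  0.01  0.01]
```

View pics/last.png

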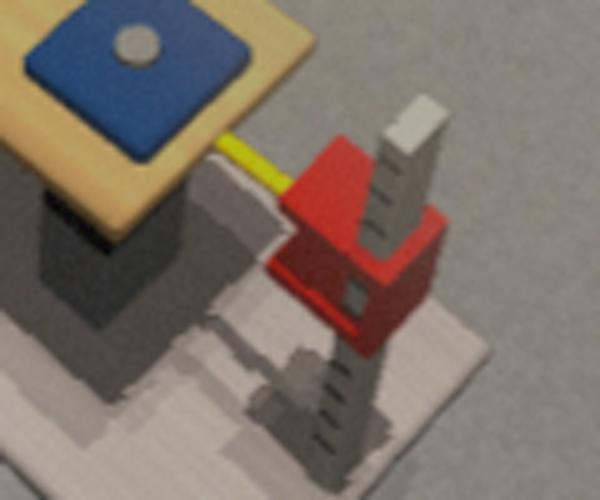

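The pointer still enters the bracket gap just under the upper tab (285,190). The readings have been inside the band from t≤10.48 to 16.85, so I'll lower now.

```bash
python3 step.py 0 track -0.28 0.12 6
```

```text
t 16.95 tilt 0.0697 0.0695 ptr 0.067 Hcmd 0.093 Hmeas 0.092 lift True x [ 0.0674 -0.0261 -0.7279] inn [0.0001 0.0014] F [2.8 1.2 3.9] w 0.017
[[-0.08, 1.0, 0.06], [-0.1, 1.35, 0.07], [-0.09, 1.15, 0.07], [-0.06, 0.75, 0.05], [-0.02, 0.25, 0.02], [0.01, -0.15, -0.01]]
H [0.03  0.008 0.021 0.046 0.077 0.102]
pred c [ 0.064  0.058  0.05   0.039  0.027  0.014  0.002 -0.01  -0.022 -0.033] v [-0.05 -0.09 -0.12 -0.14 -0.15 -0.15]
```

```bash
python3 -m creep '{"jaw":[-0.8,-0.8,-0.8,-0.8,-0.8,-0.8],"travel":[[-0.08,1,0.06],[-0.1,1.35,0.07],[-0.09,1.15,0.07],[-0.06,0.75,0.05],[-0.02,0.25,0.02],[0.01,-0.15,-0.01]],"delta_rot":[[0,0,0],[0,0,0],[0,0,0],[0,0,0],[0,0,0],[0,0,0]]}' ;  python3 step.py 6 track -0.28 0.12 5
```

```text
clock: 17.45
tool_pos: [0.4859, 0.0223, 0.2906]
ee_rot: [-90.0, -0.0, 3.2]
force: [3.9, 1.7, 1.6]
grip_width: 0.0174
t 17.55 tilt 0.0274 0.0221 ptr 0.017 Hcmd 0.102 Hmeas 0.102 lift True x [ 0.016  -0.1147 -0.6845] inn [0.0131 0.0008] F [3.9 1.7 1.6] w 0.017
[[0.01, -0.1, -0.01], [0.01, -0.15, -0.02], [0.02, -0.2, -0.02], [0.03, -0.35, -0.04], [0.03, -0.45, -0.05]]
H [0.108 0.112 0.115 0.124 0.131]
pred c [ 0.006 -0.003 -0.013 -0.023 -0.033 -0.043 -0.054 -0.064 -0.074] v [-0.11 -0.12 -0.12 -0.12 -0.12]
```

```bash
python3 -m creep '{"jaw":[-0.8,-0.8,-0.8,-0.8,-0.8],"travel":[[0.01,-0.1,-0.01],[0.01,-0.15,-0.02],[0.02,-0.2,-0.02],[0.03,-0.35,-0.04],[0.03,-0.45,-0.05]],"delta_rot":[[0,0,0],[0,0,0],[0,0,0],[0,0,0],[0,0,0]]}' ;  python3 step.py 5 track -0.28 0.12 5
```

```text
clock: 17.97
tool_pos: [0.4862, 0.0182, 0.2903]
ee_rot: [-90.0, -0.0, 3.2]
force: [4.8, 2.5, 1.0]
grip_width: 0.0175
t 18.07 tilt -0.0352 -0.0417 ptr -0.047 Hcmd 0.131 Hmeas 0.128 lift True x [-0.0483 -0.1357 -0.6925] inn [-0.002  -0.0001] F [4.8 2.5 1. ] w 0.018
[[0.04, -0.5, -0.07], [0.05, -0.65, -0.1], [0.06, -0.75, -0.12], [0.06, -0.8, -0.13], [0.07, -0.85, -0.13]]
H [0.162 0.172 0.178 0.181 0.184]
pred c [-0.059 -0.07  -0.08  -0.09  -0.1   -0.11  -0.119 -0.129 -0.138] v [-0.13 -0.13 -0.12 -0.12 -0.12]
```

```bash
python3 -m creep '{"jaw":[-0.8,-0.8,-0.8,-0.8,-0.8],"travel":[[0.04,-0.5,-0.07],[0.05,-0.65,-0.1],[0.06,-0.75,-0.12],[0.06,-0.8,-0.13],[0.07,-0.85,-0.13]],"delta_rot":[[0,0,0],[0,0,0],[0,0,0],[0,0,0],[0,0,0]]}' ;  python3 step.py 5 track -0.28 0.12 5
```

```text
clock: 18.48
tool_pos: [0.4867, 0.0094, 0.2889]
ee_rot: [-90.0, 0.0, 3.2]
force: [4.0, 1.5, 2.6]
grip_width: 0.0171
t 18.58 tilt -0.1047 -0.1126 ptr -0.117 Hcmd 0.184 Hmeas 0.184 lift True x [-0.1187 -0.1376 -0.7155] inn [-0.0048 -0.0016] F [4.  1.5 2.6] w 0.017
[[0.04, -0.5, -0.1], [0.05, -0.65, -0.14], [0.05, -0.7, -0.15], [0.06, -0.75, -0.16], [0.06, -0.8, -0.17]]
H [0.216 0.226 0.229 0.232 0.235]
pred c [-0.13  -0.141 -0.151 -0.161 -0.17  -0.18  -0.19  -0.199 -0.209] v [-0.13 -0.13 -0.12 -0.12 -0.11]
```

```bash
python3 -m creep '{"jaw":[-0.8,-0.8,-0.8,-0.8,-0.8],"travel":[[0.04,-0.5,-0.1],[0.05,-0.65,-0.14],[0.05,-0.7,-0.15],[0.06,-0.75,-0.16],[0.06,-0.8,-0.17]],"delta_rot":[[0,0,0],[0,0,0],[0,0,0],[0,0,0],[0,0,0]]}' ;  python3 step.py 5 track -0.285 0.1 5
```

```text
clock: 19.0
tool_pos: [0.4872, 0.0014, 0.2872]
ee_rot: [-90.0, 0.0, 3.2]
force: [2.2, 1.5, 3.5]
grip_width: 0.0168
t 19.10 tilt -0.1729 -0.1797 ptr -0.186 Hcmd 0.235 Hmeas 0.235 lift True x [-0.1856 -0.1273 -0.7283] inn [-0.0028 -0.0008] F [2.2 1.5 3.5] w 0.017
[[0.04, -0.5, -0.13], [0.05, -0.7, -0.18], [0.05, -0.7, -0.18], [0.05, -0.7, -0.18], [0.05, -0.7, -0.18]]
H [0.268 0.281 0.281 0.281 0.281]
pred c [-0.196 -0.205 -0.214 -0.222 -0.23  -0.238 -0.246 -0.254 -0.261] v [-0.12 -0.11 -0.1  -0.1  -0.1 ]
```

```bash
python3 -m creep '{"jaw":[-0.8,-0.8,-0.8,-0.8,-0.8],"travel":[[0.04,-0.5,-0.13],[0.05,-0.7,-0.18],[0.05,-0.7,-0.18],[0.05,-0.7,-0.18],[0.05,-0.7,-0.18]],"delta_rot":[[0,0,0],[0,0,0],[0,0,0],[0,0,0],[0,0,0]]}' ;  python3 step.py 5 track -0.285 0.08 6
```

```text
clock: 19.52
tool_pos: [0.4877, -0.0054, 0.2853]
ee_rot: [-90.0, 0.0, 3.2]
force: [2.3, 0.9, 1.2]
grip_width: 0.0171
t 19.62 tilt -0.2342 -0.2371 ptr -0.243 Hcmd 0.281 Hmeas 0.279 lift True x [-0.2432 -0.1043 -0.7352] inn [-0.0038  0.0023] F [2.3 0.9 1.2] w 0.017
[[0.03, -0.4, -0.12], [0.05, -0.6, -0.19], [0.05, -0.7, -0.22], [0.06, -0.8, -0.25], [0.07, -0.9, -0.29], [0.08, -1.0, -0.32]]
H [0.307 0.32  0.327 0.333 0.34  0.346]
pred c [-0.252 -0.259 -0.266 -0.272 -0.277 -0.281 -0.283 -0.285 -0.286 -0.286] v [-0.1  -0.09 -0.08 -0.07 -0.05 -0.04]
```

```bash
python3 -m creep '{"jaw":[-0.8,-0.8,-0.8,-0.8,-0.8,-0.8],"travel":[[0.03,-0.4,-0.12],[0.05,-0.6,-0.19],[0.05,-0.7,-0.22],[0.05,-0.7,-0.22],[0.05,-0.7,-0.22],[0.05,-0.7,-0.22]],"delta_rot":[[0,0,0],[0,0,0],[0,0,0],[0,0,0],[0,0,0],[0,0,0]]}' ;  python3 step.py 3 ramp 0.0 12
```

```text
clock: 20.12
tool_pos: [0.4883, -0.0124, 0.2831]
ee_rot: [-90.0, 0.0, 3.2]
force: [1.6, 1.6, 1.0]
grip_width: 0.017
t 20.22 tilt -0.2803 -0.2814 ptr -0.286 Hcmd 0.327 Hmeas 0.325 lift True x [-2.800e-01  3.000e-04 -7.404e-01] inn [-0.0003 -0.0014] F [1.6 1.6 1. ] w 0.017
[[-0.03, 0.4, 0.13], [-0.07, 0.85, 0.26], [-0.1, 1.25, 0.37], [-0.13, 1.7, 0.47], [-0.16, 2.1, 0.56], [-0.2, 2.55, 0.64], [-0.23, 2.95, 0.7], [-0.26, 3.4, 0.75], [-0.3, 3.85, 0.79], [-0.33, 4.25, 0.82], [-0.36, 4.7, 0.84], [-0.4, 5.15, 0.85]]
H [ 0.3    0.271  0.245  0.216  0.191  0.162  0.137  0.108  0.08   0.055
  0.027 -0.001]
```

The cradle is down on its rest. Next I'll bring the tiller back to its unstressed position.

```bash
python3 -m creep '{"jaw":[-0.8,-0.8,-0.8,-0.8,-0.8,-0.8,-0.8,-0.8,-0.8,-0.8,-0.8,-0.8],"travel":[[-0.03,0.4,0.13],[-0.07,0.85,0.26],[-0.1,1.25,0.37],[-0.13,1.7,0.47],[-0.16,2.1,0.56],[-0.2,2.55,0.64],[-0.23,2.95,0.7],[-0.26,3.4,0.75],[-0.3,3.85,0.79],[-0.33,4.25,0.82],[-0.36,4.7,0.84],[-0.4,5.15,0.85]],"delta_rot":[[0,0,0],[0,0,0],[0,0,0],[0,0,0],[0,0,0],[0,0,0],[0,0,0],[0,0,0],[0,0,0],[0,0,0],[0,0,0],[0,0,0]]}';  python3 step.py 12 ramp -0.283 12
```

```text
clock: 21.22
tool_pos: [0.4845, 0.0392, 0.292]
ee_rot: [-90.0, -0.0, 3.2]
force: [1.9, -1.1, 0.7]
grip_width: 0.0172
t 21.32 tilt -0.2817 -0.2805 ptr -0.285 Hcmd -0.001 Hmeas -0.004 lift True x [-0.28    0.     -0.7439] inn [-0.0017 -0.0005] F [ 1.9 -1.1  0.7] w 0.017
[[-0.03, 0.4, -0.01], [-0.06, 0.75, -0.02], [-0.09, 1.15, -0.04], [-0.12, 1.5, -0.07], [-0.14, 1.85, -0.11], [-0.17, 2.25, -0.16], [-0.2, 2.6, -0.22], [-0.23, 3.0, -0.29], [-0.26, 3.35, -0.36], [-0.28, 3.7, -0.44], [-0.32, 4.1, -0.54], [-0.34, 4.45, -0.64]]
H [-0.026 -0.048 -0.073 -0.095 -0.117 -0.142 -0.164 -0.19  -0.212 -0.235
 -0.26  -0.283]
```

Then open the jaws in place.

```bash
python3 -m creep '{"jaw":[-0.8,-0.8,-0.8,-0.8,-0.8,-0.8,-0.8,-0.8,-0.8,-0.8,-0.8,-0.8],"travel":[[-0.03,0.4,-0.01],[-0.06,0.75,-0.02],[-0.09,1.15,-0.04],[-0.12,1.5,-0.07],[-0.14,1.85,-0.11],[-0.17,2.25,-0.16],[-0.2,2.6,-0.22],[-0.23,3,-0.29],[-0.26,3.35,-0.36],[-0.28,3.7,-0.44],[-0.32,4.1,-0.54],[-0.34,4.45,-0.64]],"delta_rot":[[0,0,0],[0,0,0],[0,0,0],[0,0,0],[0,0,0],[0,0,0],[0,0,0],[0,0,0],[0,0,0],[0,0,0],[0,0,0],[0,0,0]]}';  python3 -m creep '{"jaw":[-0.6,-0.4,-0.2,0,0.3,0.6,1,1,1,1,1,1],"travel":[[0,0,0],[0,0,0],[0,0,0],[0,0,0],[0,0,0],[0,0,0],[0,0,0],[0,0,0],[0,0,0],[0,0,0],[0,0,0],[0,0,0]],"delta_rot":[[0,0,0],[0,0,0],[0,0,0],[0,0,0],[0,0,0],[0,0,0],[0,0,0],[0,0,0],[0,0,0],[0,0,0],[0,0,0],[0,0,0]]}'
python3 - <<'E'
from mpc import *
s=ctrl.observe();print(s['clock'],s['tool_pos'],s['force'],s['grip_width']);print(tilt()[:3])
E
```

```text
clock: 22.32
tool_pos: [0.481, 0.084, 0.2852]
ee_rot: [-90.0, 0.0, 3.2]
force: [2.6, -1.0, 1.4]
grip_width: 0.0173
clock: 23.32
tool_pos: [0.481, 0.0835, 0.2853]
ee_rot: [-90.0, 0.0, 3.2]
force: [-0.2, 0.6, 0.4]
grip_width: 0.0857
23.3167 [0.48102474 0.08349727 0.28531437] [-0.20462038  0.59421227  0.42558643] 0.08573806887430792
(np.float64(-0.2799154271870169), np.float64(-0.2867922440129297), [np.int32(687), np.int32(728)])
```

Released; retreat straight up and check.

```bash
python3 -m creep '{"jaw":[1,1,1,1,1,1,1,1,1,1,1,1],"travel":[[0,0,0.5],[0,0,1.5],[0,0,3],[0,0,5],[0,0,7],[0,0,9],[0,0,11],[0,0,12.5],[0,0,13.3],[0,0,13.6],[0,0,13.6],[0,0,13.6]],"delta_rot":[[0,0,0],[0,0,0],[0,0,0],[0,0,0],[0,0,0],[0,0,0],[0,0,0],[0,0,0],[0,0,0],[0,0,0],[0,0,0],[0,0,0]]}'
python3 - <<'E'
from mpc import *
for i in range(3): c=tilt();print(c[:3])
cv2.imwrite("pics/end.png",c[3][...,::-1])
E
```

```text
clock: 24.37
tool_pos: [0.4806, 0.0835, 0.4206]
ee_rot: [-90.0, 0.1, 3.2]
force: [-0.0, 0.8, -0.4]
grip_width: 0.0851
(np.float64(-0.28042111140035875), np.float64(-0.28657641482917995), [np.int32(689), np.int32(714)])
(np.float64(-0.28107767551284724), np.float64(-0.2849973786606119), [np.int32(689), np.int32(721)])
(np.float64(-0.2811444398650642), np.float64(-0.28913940571789915), [np.int32(687), np.int32(722)])
```

View pics/end.png

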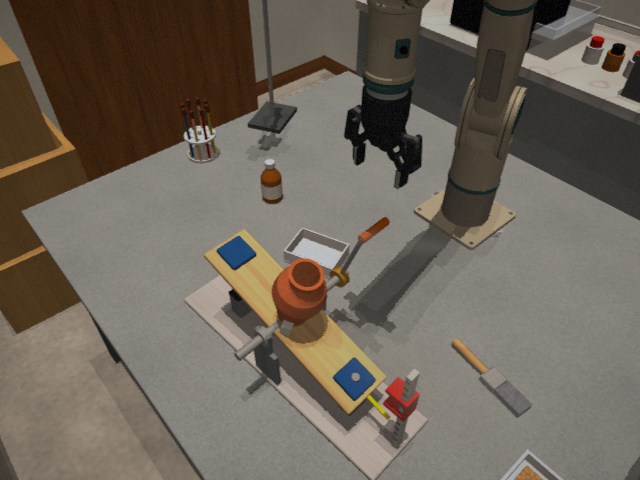

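The final view shows the cradle on its starting rest and the bar free at (374,230). The gripper is clear above it, and the bottle, tray and brush sit at their original pixels. Handing in.

```bash
python3 -c "
from plant import ctrl
print(ctrl.hand_in())"
```

```text
the job is handed in; nothing more can be done
None
```

I raised the cradle by the tiller bar, held the pointer in the bracket for more than six seconds, set it back on its starting rest and released the tiller. The job is handed in; hand-in gives no verdict.

- **Hold:** from t = 10.48 s to 16.95 s every tilt reading was between 0.048 and 0.087 rad. That puts the pointer 6 mm below to 5 mm above the bracket centre, which I measured at about 168 mm height; the limit is ±18 mm. The pointer tip itself was hidden behind the upper tab, so this rests on the measured tilt, and two pictures agree with it.
- **Speed and tilt:** the fastest cradle speed I estimated was about 0.23 rad/s, and the highest tilt reading was 0.087 rad.
- **Final state:** after release the tilt reads -0.281 rad and steady, with force readings back to near zero. The gripper is 13.5 cm above the bar, and the bottle, tray and brush look unmoved. The clock was about 24.5 s of the 64 s allowed.
- **Disagreements:**
  - The nominal model first mispredicted the tilt by up to 0.016 rad, so I refitted it partway and later adjusted its gain by hand. Misses of up to 0.013 rad still occurred after that.
  - The pointer-based angle read 2 to 8 mrad lower than the one from the ballast blocks.
  - The stand's yaw, first taken as 3.2°, turned out nearer 4.4°; this pushed up to about 5.6 N sideways on the bar until I corrected it.

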